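# Make up two chest-fitting kits and free the stuck packer

### The job

Make up the two kits of chest fittings: the square tray gets the tall turned foot and the plywood packer, the long tray gets the short turned foot, the brass knob and the beech block, each set down (not dropped) on its tray's floor, feet, knob and block standing upright and the packer lying flat. The packer is stuck under the steel lips of the jig: knock it out sideways with the beech block held in the gripper, keeping the fingers off the packer until it is clear of the lips but still on the jig's base, then lift it out. Let go of everything at the end.

Things in the scene. Friction and masses are not known exactly. Their poses are not given: they have to be found in the camera images.
- square_tray: Square dark wooden tray, fixed, 182 x 182 mm outside, 170 x 170 mm inside, walls 6 mm thick and 17 mm high in all, floor 6 mm thick. Origin: centre of its underside, on the bench; x and y along its sides, z up.
- long_tray: Long narrow dark wooden tray, fixed, 92 mm (its x) x 252 mm (its y) outside, 80 x 240 mm inside, walls 6 mm thick and 17 mm high in all, floor 6 mm thick. Origin: centre of its underside, on the bench; z up.
- jig: Fixed jig: dark brown base board 142 (its x) x 190 (its y) x 12 mm, origin at centre of underside, z up. Track along y, open at both ends, spans y -45 to -5 mm: oak cheeks at x -51 and +51, steel lips above reaching in to x -40 and +40, undersides 36, tops 43 mm above bench. A spring in the +x cheek pinches the packer: pushing it to +y takes 3 to 10 N. Base is free before and beyond the track.
- packer: Plywood flat bar 100 mm (its x) x 40 mm (its y) x 22 mm high, about 70 g, origin at centre of underside, z up. Starts on the jig's base (12 mm above bench) at the jig's x 0, y -25 mm, parallel to it, both ends under the lips. Clear of the lips once its centre is past the jig's y +15 mm. When freed it stays where it was pushed.
- block: Beech block, square bar 45 x 45 mm, 80 mm tall, standing, about 120 g. Origin: centre of its underside; x and y normal to its side faces, z up.
- tall_foot: Tall turned oak furniture foot, standing: round flange 52 mm across and 10 mm high at the bottom, narrow neck, straight round body 40 mm across from 30 to 72 mm height, 75 mm tall, about 80 g. Origin: centre of its underside, z up.
- short_foot: Short turned oak furniture foot, standing: round flange 52 mm across and 10 mm high at the bottom, straight round body 40 mm across from 18 to 42 mm height, 45 mm tall, about 50 g. Origin: centre of its underside, z up.
- knob: Brass chest knob, standing: round base 36 mm across, thin stem, mushroom head 34 mm across with a straight rim from 20 to 34 mm height, 40 mm tall, about 120 g. Origin: centre of its underside, z up.
Mind the look-alikes: they are no part of the job. What is shaped like the tall_foot but green or pink is not meant.

How it is judged:
By the outcome, as a careful person would: the job done as asked, in the order asked, and still so for the second after the job is handed in, with the robot touching nothing.
It also fails if it takes over 126 s, if anything falls off the work surface, if the arm or the gripper's body presses on something with over 40 N, if the wrist force passes 120 N, or if a joint passes its speed limit or range.

### The arm

A 7-joint arm with a two-finger parallel gripper is mounted at the origin on the work surface. World frame = base frame: x ahead of the robot, y to its left, z up, the work surface at z = 0. Lengths are in m, angles in rad, forces in N, time in s.
With the tool pointing down it reaches from about 0.4 to 0.85 m from the base axis. Payload 10.4 kg.
Tool frame: the origin (TCP) lies midway between the tips of the shut fingers; the grasp point (between the pads) lies 19 mm behind it (manip.hold_point_z is the distance from the TCP to the grasp point, in m); z points along the fingers, y is the line along which they close (so a half turn about z gives the same grasp; the last joint's range is limited). The gripper opens to 85 mm and grips with 20 to 120 N. Pads are 22 mm wide; open, the fingers measure 114 mm over their backs; the gripper's body (76 mm by 85 mm) begins 54 mm behind the grasp point. The pads swing forward as they close: fully open they stand 13 mm farther back than shut.
Start: joints at [1.325, 0.332, -0.065, 1.46, 0.022, 1.35, -0.088], TCP at [0.138, -0.61, 0.231] pointing down, gripper open.
Joint ranges: [-2.6, 2.6], [-0.5, 2.12], [-1.47, 1.34], [0.16, 2.42], [-1.27, 4.41], [0.06, 2.06], [-2.6, 2.6]. Speed limits (rad/s): [2.22, 2.22, 2.79, 2.79, 3.14, 3.14, 3.14].

### API

Orientations are given as a unit quaternion [x, y, z, w].
In Python, from workcell import manip, eyes, job gives the robot as it stands.
- The arm moves only by the shell command python3 -m crank 'ROWS' [FORCE]. ROWS is JSON, a list that holds one entry, the list of rows, each a list of 7 numbers: the finger opening in cm, from 0 to 8.54, then the shift along the world's x, y, z in cm, then the turn, a rotation vector about the world's x, y, z in degrees. In form: [[[hand, x, y, z, ax, ay, az], ...]]. A call has 1 to 20 rows; each row shifts and turns the commanded pose from where the row before left it; what a row does not reach is not made up. A row lasts 1/8 s, in which the tool goes at most 62.5 mm and 10.7 degrees, less where a joint would pass 70% of its speed; a pose out of reach is approached as far as the arm can. A call with a gripper value outside its range is refused whole. The fingers move at their own pace and stop on an object; FORCE is the grip in N (left out, the last holds). Time passes only in rows, so rows that do not move let the fingers close. It gives the time, the measured TCP pose, the force, the opening and the grip force at its end, in the units of the state.
- manip.get_obs(): the state, without advancing time (a new reading comes with each control period).
- eyes.camera(name): name is "side" or "top"; returns (picture, depth): 420x560x3 uint8, red, green, blue; 420x560 float32, m along the optical axis (not along the pixel's ray), 0 where there is no reading.
- eyes.camera_params(name): a dict with "fx", "fy", "cx", "cy" (pixels), "world_from_camera" (4x4, takes a point from camera to world coordinates). Camera axes: x right, y down, z forward; pixel columns grow to the right and rows downward; lengths in m; the calibration is good to about 2 mm. A picture is of the moment at which its call begins. camera_params takes no time and is no camera call.
- job.hand_in(): hands the job in; it is judged then, once.
The state is a dict: "clock": time; "joint_pos": joint angles; "joint_velocities": joint speeds; "tau": joint torques, N m; "position": TCP position; "ee_rot": TCP orientation; "ft_force": force on the tool from outside, world axes, zero at the start; "torque": the same for the moment, N m; "grip_width": opening from 0.0 (shut) to 1.0 (fully open); "grasp_force": force on a finger pad.
Only numpy, scipy, OpenCV 4.12 (cv2) and the standard library are available. Lean on these libraries where they do the work, as an engineer would, in place of code of your own. Each camera call takes 0.05 s, during which the arm holds its last target. There are 200 camera calls.

## Working session

There is one attempt and no reset: what is moved stays moved. The work goes in short steps, Python scripts to look and compute and a shell command to move; the robot and the scene stay as the last step left them, time stands still between calls to the robot, and variables do not carry over. Pictures are saved under pics/ and viewed, at most 14 in all, crops included, and the job is handed in when it is done.

```bash
ls; mkdir -p pics; python3 - <<'E'
from workcell import manip, eyes, job
import cv2, numpy as np
print(manip.get_obs(), manip.hold_point_z)
for n in("top","side"):
    p,d=eyes.camera(n); cv2.imwrite(f"pics/{n}0.png",p[:,:,::-1]); np.save(f"{n}0.npy",d)
    q=eyes.camera_params(n);print(n,q)
E
```

```text
pics
{'clock': 0.0, 'joint_pos': array([ 1.32545774,  0.33292953, -0.06470816,  1.46096894,  0.02158413,
        1.34992236, -0.08850633]), 'joint_velocities': array([-3.66387339e-05,  1.89130613e-04, -1.67103949e-04, -4.79203096e-04,
       -3.57502340e-04, -2.88750835e-04,  1.09301060e-03]), 'tau': array([ 4.01588632e-04, -6.25440717e+01,  4.94728459e-02, -3.91617107e+01,
        1.63824140e-02,  9.66484426e-03,  9.91041361e-06]), 'position': array([ 0.1379785 , -0.60917092,  0.23046677]), 'ee_rot': array([ 9.93803474e-01,  1.11148856e-01, -1.11886416e-04, -7.58438081e-04]), 'ft_force': array([-0.24870895,  0.20935444, -0.26746426]), 'torque': array([-0.05054285, -0.03363938,  0.03503478]), 'grasp_force': 0.0, 'grip_width': 0.9982265272699444} 0.0187
top {'fx': 379.26526866677943, 'fy': 379.26526866677943, 'cx': 279.932317760255, 'cy': 217.87219289123982, 'world_from_camera': array([[ 0.02300637, -0.9836866 ,  0.17841348,  0.30534828],
       [-0.99973241, -0.02306743,  0.00173248, -0.02653355],
       [ 0.00241132, -0.1784056 , -0.98395408,  0.92197064],
       [ 0.        ,  0.        ,  0.        ,  1.        ]])}
side {'fx': 461.784095383192, 'fy': 461.784095383192, 'cx': 276.1564202678536, 'cy': 212.04500817806166, 'world_from_camera': array([[ 0.96918152, -0.16112049,  0.18635282,  0.26830342],
       [-0.24622218, -0.60941286,  0.75365152, -0.81474209],
       [-0.00786289, -0.77630932, -0.63030311,  0.73374824],
       [ 0.        ,  0.        ,  0.        ,  1.        ]])}
```

View pics/top0.png

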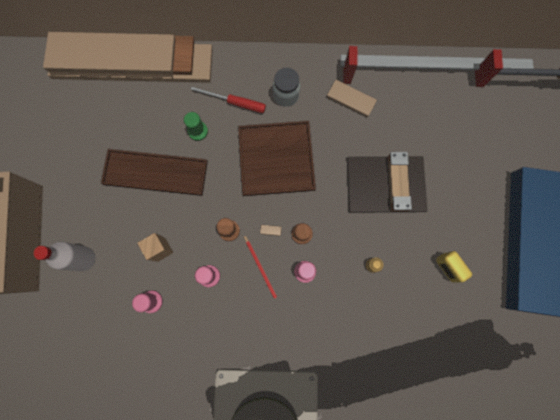

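View pics/side0.png

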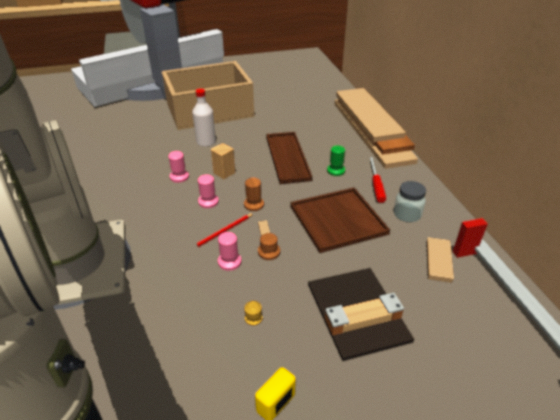

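Top view: tall_foot candidates are brown (227,229), brown and shorter (302,233), pink (207,275), (147,301) and (305,271), and green (194,124). I choose (227,229) as tall and (302,233) as short. The rest:
- **Block:** (151,246); the small wood piece at (270,230) is not meant.
- **Knob:** (376,265).
- **Packer:** in the jig at (400,180); the loose bar at (351,98) is not meant.
- **Trays:** square (276,158), long (155,172).

In the side view the tall brown foot is at (254,192) and the short one at (269,245). Next I check this in a crop and measure.

```bash
cat > h.py <<'E'
import numpy as np, cv2
from workcell import manip, eyes, job
def cloud(n, d=None):
    if d is None: p,d=eyes.camera(n)
    q=eyes.camera_params(n); v,u=np.mgrid[:420,:560]
    P=np.stack([(u-q['cx'])/q['fx']*d,(v-q['cy'])/q['fy']*d,d],-1)
    T=q['world_from_camera']; W=P@T[:3,:3].T+T[:3,3]; W[d==0]=np.nan; return W
def rect(W,box,lo,hi,big=True):
    "minAreaRect (mm, deg) of points in pixel box (u0,v0,u1,v1) with lo<z<hi mm"
    u0,v0,u1,v1=box; S=W[v0:v1,u0:u1]; m=(S[...,2]>lo/1e3)&(S[...,2]<hi/1e3)
    if big:
        n,l,st,_=cv2.connectedComponentsWithStats(m.astype(np.uint8)); m=l==1+np.argmax(st[1:,4])
    X=(S[m]*1e3).astype(np.float32); r=cv2.minAreaRect(X[:,:2])
    return len(X), np.round(r[0],1), np.round(r[1],1), round(r[2],1), 'mean',X.mean(0).round(1),'zmax',X[:,2].max().round(1)
E
python3 - <<'E'
from h import *
W=cloud('top',np.load('top0.npy')); V=cloud('side',np.load('side0.npy'))
for n,b,lo,hi in [('tall',(210,210,245,245),68,85),('short',(285,215,320,250),38,55),('knob',(360,250,392,280),22,45),('block',(130,225,175,265),74,90),
  ('sq',(230,110,325,205),9,25),('long',(95,140,215,205),9,25),('jig',(335,140,435,225),6,60),('lips',(380,140,425,225),39,60),('pack',(380,140,425,225),28,38)]:
    print('top',n,*rect(W,b,lo,hi))
for n,b,lo,hi in [('tall',(235,165,275,215),68,85),('short',(250,225,290,265),38,55),('knob',(238,295,270,328),22,45),('block',(205,135,240,182),74,90),
  ('sq',(280,180,395,255),9,25),('long',(260,125,315,185),9,25),('jig',(300,260,420,360),6,60),('lips',(320,285,410,340),39,60)]:
    print('side',n,*rect(V,b,lo,hi))
a=cv2.imread('pics/side0.png')[150:330,190:330]; b=cv2.imread('pics/top0.png')[140:230,335:440]
cv2.imwrite('pics/crop0.png',np.hstack([cv2.resize(a,(373,480)),cv2.resize(b,(420,360))[:480] if 0 else cv2.copyMakeBorder(cv2.resize(b,(420,360)),0,120,0,0,0)]))
E
```

```text
Traceback (most recent call last):
  File "h.py", line 13, in rect
    X=(S[m]*1e3).astype(np.float32); r=cv2.minAreaRect(X[:,:2])
                                       ~~~~~~~~~~~~~~~^^^^^^^^^
cv2.error: OpenCV(4.12.0) /io/opencv/modules/imgproc/src/convhull.cpp:143: error: (-215:Assertion failed) total >= 0 && (depth == CV_32F || depth == CV_32S) in function 'convexHull'
```

```bash
sed -i 's/cv2.minAreaRect(X\[:,:2\])/cv2.minAreaRect(X[:,:2].copy())/' h.py
cat > m.py <<'E'
from h import *
W=cloud('top',np.load('top0.npy')); V=cloud('side',np.load('side0.npy'))
print('bench',W[260:300,330:360,2].mean(),W[260:300,330:360,2].std(), V[330:350,180:200,2].mean(), V[330:350,180:200,2].std())
def t(c,S,n,*a):
    try: print(c,n,*rect(S,*a))
    except Exception as e: print(c,n,'fail', np.nanmax(S[a[0][1]:a[0][3],a[0][0]:a[0][2],2]))
for n,b,lo,hi in [('tall',(210,210,245,245),68,85),('short',(285,215,320,250),38,55),('knob',(360,250,392,280),22,45),('block',(130,225,175,265),74,90),
  ('sq',(230,110,325,205),9,25),('long',(95,140,215,205),9,25),('jig',(335,140,435,225),6,60),('lips',(380,140,425,225),39,60),('pack',(380,140,425,225),28,38)]: t('top',W,n,b,lo,hi)
for n,b,lo,hi in [('tall',(235,165,275,215),68,85),('short',(250,225,290,265),38,55),('knob',(238,295,270,328),22,45),('block',(205,135,240,182),74,90),
  ('sq',(280,180,395,255),9,25),('long',(260,125,315,185),9,25),('jig',(300,260,420,360),6,60),('lips',(320,285,410,340),39,60)]: t('side',V,n,b,lo,hi)
a=cv2.imread('pics/side0.png')[150:330,190:330]; b=cv2.imread('pics/top0.png')[140:230,335:440]
cv2.imwrite('pics/crop0.png',np.hstack([cv2.resize(a,(373,480)),cv2.copyMakeBorder(cv2.resize(b,(420,360)),0,120,0,0,0)]))
E
python3 m.py
```

```text
bench nan nan nan nan
top tall 241 [438.6 100.4] [38.1 38.6] 34.1 mean [437.9  99.8  74.8] zmax 79.8
top short 223 [434.8 -77.3] [37.6 37.9] 89.2 mean [434.7 -77.3  45. ] zmax 51.1
top knob 180 [ 362.5 -249.2] [32.  32.2] 45.5 mean [ 362.1 -248.    37.2] zmax 44.3
top block 425 [389.  262.9] [45.9 45.1] 33.0 mean [388.5 262.   80.2] zmax 84.3
top sq 793 [625.6 -10.4] [183.3 181.9] 6.0 mean [624.2 -11.2  16.1] zmax 21.7
top long 818 [581.3 292.1] [253.1  93.1] 84.8 mean [581.3 294.6  15.9] zmax 21.6
top jig 4361 [ 564.3 -287.1] [143.4 192.6] 1.1 mean [ 562.6 -284.9   18.4] zmax 46.6
top lips 214 [ 510.2 -313.5] [30.1 41.2] 1.7 mean [ 510.  -313.1   41.8] zmax 45.9
top pack 576 [ 560.4 -311.5] [132.9  40.4] 2.0 mean [ 564.  -310.    34.1] zmax 38.0
side tall 148 [436.   98.8] [38.  36.8] 22.5 mean [435.   96.1  75.1] zmax 79.3
side short 201 [432.5 -78.6] [38.9 37.4] 28.9 mean [431.9 -81.1  45.1] zmax 50.3
side knob 260 [ 360.1 -250.2] [33.4 31.2] 77.7 mean [ 359.5 -254.5   36. ] zmax 43.9
side block 191 [386.2 261.9] [49.2 48.1] 35.3 mean [385.7 258.4  80.6] zmax 84.8
side sq 943 [623.2  -8.9] [184.  186.9] 6.2 mean [622.7 -18.6  15.4] zmax 21.7
side long 495 [578.3 291.5] [257.6  92.5] 85.2 mean [578.4 280.3  15.6] zmax 22.8
side jig 5993 [ 562.5 -285.7] [143.7 193.2] 1.8 mean [ 559.9 -299.9   19.6] zmax 45.9
side lips 310 [ 507.7 -312.5] [31.4 42.8] 1.9 mean [ 507.3 -313.7   42.1] zmax 45.9
```

View pics/crop0.png

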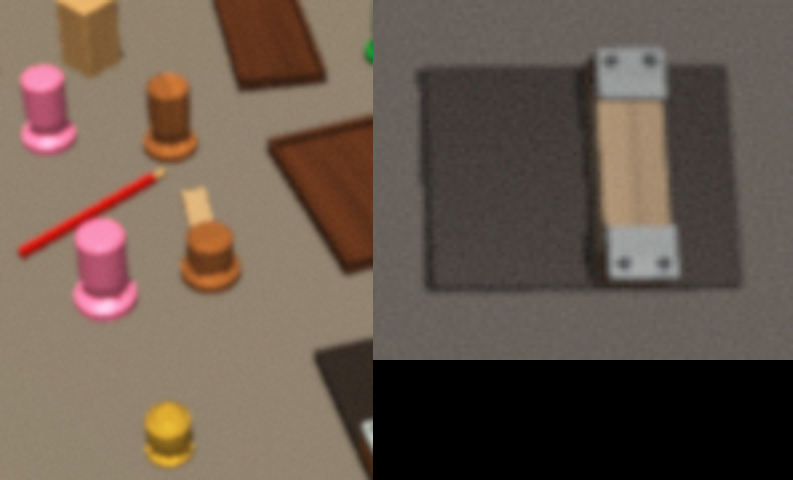

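The crop confirms it: the brown tall foot is at crop (170,110), the short one at (210,250), the brass knob at (168,430), and the packer sits under the two steel lips. All measured sizes and heights match the descriptions. I go to the knob first.

```bash
python3 -m crank '[[[8.5,2.8,4.5,0,0,0,0],[8.5,2.8,4.5,0,0,0,0],[8.5,2.8,4.5,0,0,0,0],[8.5,2.8,4.5,0,0,0,0],[8.5,2.8,4.5,-1,0,0,0],[8.5,2.8,4.5,-2,0,0,0],[8.5,2.8,4.5,-3,0,0,0],[8.5,2.73,4.44,-3,0,0,0],[8.5,0,0,-3,0,0,0],[8.5,0,0,0,0,0,0]]]' 40
```

```text
clock: 1.35
position: [0.3601, -0.2491, 0.1097]
ee_rot: [0.994, 0.112, -0.002, -0.001]
ft_force: [-0.3, -0.2, 0.2]
grip_width: 0.997
grasp_force: 0.0
```

```bash
python3 -m crank '[[[8.5,0.1,-0.06,-4,0,0,0],[8.5,0,0,-3,0,0,0],[8.5,0,0,-1.6,0,0,0],[8.5,0,0,-1,0,0,0],[8.5,0,0,-0.5,0,0,0],[8.5,0,0,0,0,0,0],[2,0,0,0,0,0,0],[2,0,0,0,0,0,0],[2,0,0,0,0,0,0],[2,0,0,0,0,0,0],[2,0,0,0,0,0,0],[2,0,0,0,0,0,0],[2,0,0,0,0,0,0],[2,0,0,0,0,0,0]]]' 40
```

```text
clock: 3.1
position: [0.3626, -0.2509, 0.0108]
ee_rot: [0.994, 0.111, 0.0, 0.0]
ft_force: [-1.9, 2.1, 5.6]
grip_width: 0.379
grasp_force: 39.1
```

```bash
python3 -m crank '[[[2,0,0,2,0,0,0],[2,0,0,4,0,0,0],[2,0,0,4,0,0,0],[2,0,0,2,0,0,0],[2,1.2,2.6,0,0,0,0],[2,2.3,5.2,0,0,0,0],[2,2.3,5.2,0,0,0,0],[2,2.3,5.2,0,0,0,0],[2,2.3,5.2,0,0,0,0],[2,2.3,5.2,0,0,0,0],[2,2.3,5.2,0,0,0,0],[2,2.3,5.2,0,0,0,0],[2,2.3,5.2,0,0,0,0],[2,1.4,2.6,-1,0,0,0],[2,0,0,-2,0,0,0],[2,0,0,-2,0,0,0],[2,0,0,-0.5,0,0,0],[2,0,0,0,0,0,0]]]' 40
```

```text
clock: 5.35
position: [0.5724, 0.2162, 0.0752]
ee_rot: [0.994, 0.111, -0.0, 0.0]
ft_force: [-0.6, 0.5, -0.7]
grip_width: 0.373
grasp_force: 40.0
```

```bash
python3 -m crank '[[[2,0,0,-2.5,0,0,0],[2,0,0,-2,0,0,0],[2,0,0,-0.7,0,0,0],[2,0,0,-0.3,0,0,0],[2,0,0,-0.2,0,0,0],[2,0,0,0,0,0,0],[2,0,0,0,0,0,0]]]' 40; python3 - <<'E'
from h import *
p,d=eyes.camera('side'); np.save('s1.npy',d); a=p[110:200,230:350,::-1]
cv2.imwrite('pics/s1.png',cv2.resize(a,(720,540)))
E
```

```text
clock: 6.22
position: [0.5727, 0.2173, 0.0187]
ee_rot: [0.994, 0.111, 0.0, -0.0]
ft_force: [0.5, 0.1, -1.1]
grip_width: 0.371
grasp_force: 40.0
```

View pics/s1.png

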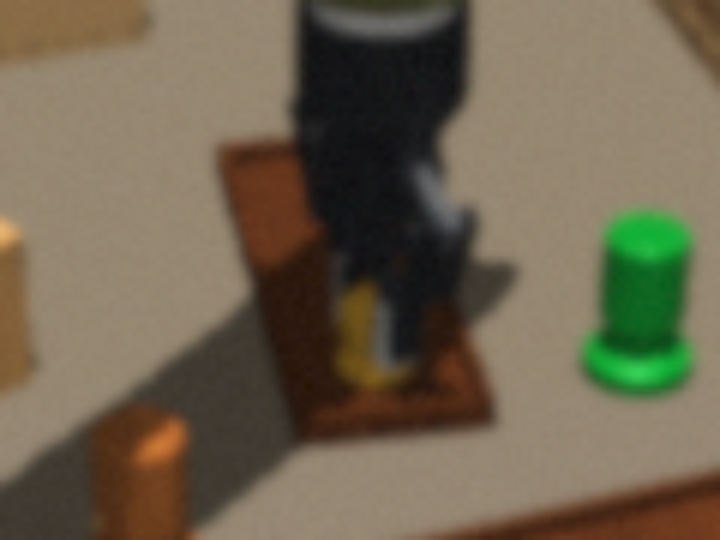

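The knob, at crop (372,330), is upright just above the long tray's floor, towards its near end. I lower the last 2 mm and let go.

```bash
python3 -m crank '[[[2,0,0,-0.1,0,0,0],[2,0,0,-0.1,0,0,0],[2,0,0,0,0,0,0]]]' 40;  python3 -m crank '[[[4.2,0,0,0,0,0,0],[5.5,0,0,0,0,0,0],[5.5,0,0,0,0,0,0],[5.5,0,0,1,0,0,0],[5.5,0,0,3,0,0,0],[8.5,0,0,4,0,0,0],[8.5,0,0,2,0,0,0],[8.5,0,0,0,0,0,0]]]' 40
```

```text
clock: 6.65
position: [0.5726, 0.2172, 0.0169]
ee_rot: [0.994, 0.111, 0.0, 0.0]
ft_force: [-1.5, -1.7, 5.8]
grip_width: 0.376
grasp_force: 40.6
clock: 7.65
position: [0.5732, 0.2175, 0.1179]
ee_rot: [0.994, 0.111, 0.001, -0.0]
ft_force: [-0.0, 0.2, -0.3]
grip_width: 0.998
grasp_force: 0.0
```

```bash
python3 -m crank '[[[8.5,-1.2,-2.5,0,0,0,0],[8.5,-2.33,-4.93,0,0,0,0],[8.5,-2.33,-4.93,0,0,0,0],[8.5,-2.33,-4.93,0,0,0,0],[8.5,-2.33,-4.93,0,0,0,0],[8.5,-2.33,-4.93,0,0,0,0],[8.5,-1.11,-2.4,-1,0,0,0],[8.5,0,0,-3,0,0,0],[8.5,0,0,-3,0,0,0],[8.5,0,0,-2.3,0,0,0],[8.5,0,0,-1,0,0,0],[8.5,0,0,-0.5,0,0,0],[8.5,0,0,0,0,0,0],[3,0,0,0,0,0,0],[3,0,0,0,0,0,0],[3,0,0,0,0,0,0],[3,0,0,0,0,0,0],[3,0,0,0,0,0,0],[3,0,0,0,0,0,0]]]' 40
```

```text
clock: 10.02
position: [0.4336, -0.0777, 0.0099]
ee_rot: [0.994, 0.111, 0.0, 0.0]
ft_force: [-7.5, 4.0, 24.4]
grip_width: 0.456
grasp_force: 50.8
```

```bash
python3 -m crank '[[[3,0,0,1,0,0,0],[3,0,0,4,0,0,0],[3,0,0,4,0,0,0],[3,0,0,2,0,0,0],[3,1,2.6,0,0,0,0],[3,2.09,5.28,0,0,0,0],[3,2.09,5.28,0,0,0,0],[3,2.09,5.28,0,0,0,0],[3,2.09,5.28,0,0,0,0],[3,2.09,5.28,0,0,0,0],[3,2.09,5.28,0,0,0,0],[3,1.09,2.67,0,0,0,0],[3,0,0,-3,0,0,0],[3,0,0,-3,0,0,0],[3,0,0,-2.5,0,0,0],[3,0,0,-1,0,0,0],[3,0,0,0,0,0,0]]]' 40; python3 - <<'E'
from h import *
p,d=eyes.camera('side'); a=p[110:200,230:350,::-1]
cv2.imwrite('pics/s2.png',cv2.resize(a,(720,540)))
E
```

```text
clock: 12.15
position: [0.579, 0.291, 0.0233]
ee_rot: [0.994, 0.111, -0.0, 0.0]
ft_force: [0.3, 0.6, 0.3]
grip_width: 0.456
grasp_force: 51.4
```

View pics/s2.png

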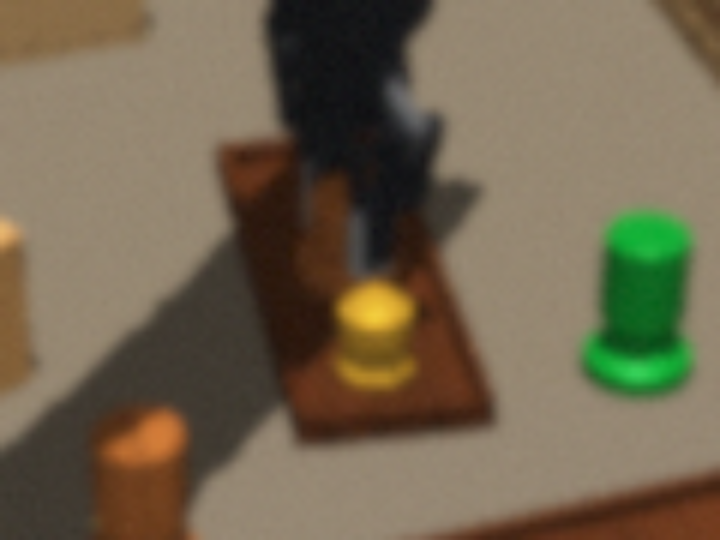

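The knob stands at crop (375,335). The short foot is held behind it at (325,230). I lower it.

```bash
python3 -m crank '[[[3,0,0,-0.3,0,0,0],[3,0,0,-0.2,0,0,0],[3,0,0,-0.1,0,0,0],[3,0,0,0,0,0,0]]]' 40
```

```text
clock: 12.7
position: [0.5791, 0.2912, 0.0174]
ee_rot: [0.994, 0.111, 0.0, 0.0]
ft_force: [-0.5, 0.8, -0.9]
grip_width: 0.455
grasp_force: 51.4
```

```bash
python3 -m crank '[[[3,0,0,-0.1,0,0,0],[3,0,0,-0.05,0,0,0],[3,0,0,0,0,0,0]]]' 40
```

```text
clock: 13.08
position: [0.5792, 0.2913, 0.0163]
ee_rot: [0.994, 0.111, 0.0, 0.0]
ft_force: [-1.6, -1.2, 5.0]
grip_width: 0.456
grasp_force: 52.6
```

```bash
python3 -m crank '[[[5,0,0,0,0,0,0],[5.8,0,0,0,0,0,0],[5.8,0,0,1,0,0,0],[5.8,0,0,3,0,0,0],[8.5,0,0,4,0,0,0],[8.5,0,0,3,0,0,0],[8.5,-1.42,-1.92,0,0,0,0],[8.5,-2.84,-3.83,0,0,0,0],[8.5,-2.84,-3.83,0,0,0,0],[8.5,-2.84,-3.83,0,0,0,0],[8.5,-2.84,-3.83,0,0,0,0],[8.5,-1.42,-1.92,0,0,0,0],[8.5,0,0,-1,0,0,0],[8.5,0,0,-4,0,0,0],[8.5,0,0,-3,0,0,0],[8.5,0,0,-1.6,0,0,0],[8.5,0,0,0,0,0,0]]]' 40; python3 -m crank '[[[3,0,0,0,0,0,0],[3,0,0,0,0,0,0],[3,0,0,0,0,0,0],[3,0,0,0,0,0,0],[3,0,0,0,0,0,0],[3,0,0,0,0,0,0]]]' 40
```

```text
clock: 15.2
position: [0.4367, 0.1003, 0.0293]
ee_rot: [0.994, 0.112, -0.001, -0.0]
ft_force: [-0.2, -0.1, 1.1]
grip_width: 0.996
grasp_force: 0.0
clock: 15.95
position: [0.4378, 0.0997, 0.0308]
ee_rot: [0.994, 0.111, 0.001, 0.0]
ft_force: [-1.8, -0.4, 7.5]
grip_width: 0.46
grasp_force: 39.4
```

```bash
python3 -m crank '[[[3,0,0,1,0,0,0],[3,0,0,3,0,0,0],[3,0,0,3,0,0,0],[3,2.2,-0.75,0,0,0,0],[3,4.53,-1.49,0,0,0,0],[3,4.53,-1.49,0,0,0,0],[3,4.53,-1.49,0,0,0,0],[3,2.3,-0.75,0,0,0,0],[3,0,0,-3,0,0,0],[3,0,0,-2,0,0,0],[3,0,0,-0.7,0,0,0],[3,0,0,-0.3,0,0,0],[3,0,0,-0.2,0,0,0],[3,0,0,0,0,0,0]]]' 40
```

```text
clock: 17.7
position: [0.6183, 0.0399, 0.0384]
ee_rot: [0.994, 0.111, 0.0, 0.0]
ft_force: [-0.8, -0.1, -0.1]
grip_width: 0.457
grasp_force: 40.5
```

```bash
python3 -m crank '[[[3,0,0,-0.1,0,0,0],[3,0,0,-0.1,0,0,0],[3,0,0,0,0,0,0]]]' 40; python3 - <<'E'
from h import *
p,d=eyes.camera('side'); a=p[110:260,230:430,::-1]
cv2.imwrite('pics/s3.png',cv2.resize(a,(720,540)))
E
```

```text
clock: 18.08
position: [0.6183, 0.04, 0.0369]
ee_rot: [0.994, 0.111, 0.0, 0.0]
ft_force: [-3.4, -2.2, 8.2]
grip_width: 0.462
grasp_force: 41.2
```

View pics/s3.png

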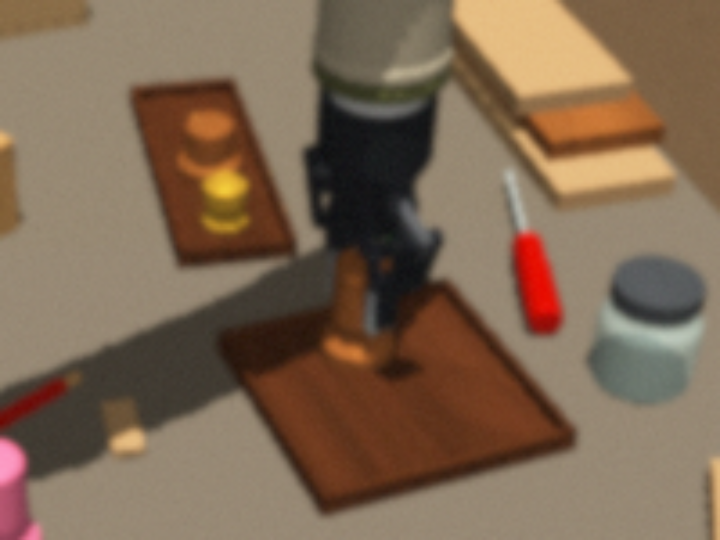

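The tall foot, at crop (350,310), stands upright on the square tray's floor. The knob (225,205) and short foot (208,145) stand in the long tray. I release and go to the block.

```bash
python3 -m crank '[[[5,0,0,0,0,0,0],[6,0,0,0,0,0,0],[6,0,0,1,0,0,0],[6,0,0,3.5,0,0,0],[8.5,0,0,4,0,0,0],[8.5,0,0,1,0,0,0],[8.5,-1.9,1.85,0,0,0,0],[8.5,-3.85,3.71,0,0,0,6.9],[8.5,-3.85,3.71,0,0,0,6.9],[8.5,-3.85,3.71,0,0,0,6.9],[8.5,-3.85,3.71,0,0,0,0],[8.5,-3.85,3.71,0,0,0,0],[8.5,-1.9,1.85,0,0,0,0],[8.5,0,0,0,0,0,0]]]' 40
```

```text
clock: 19.88
position: [0.386, 0.2637, 0.1309]
ee_rot: [0.957, 0.29, 0.0, 0.0]
ft_force: [0.3, -0.3, -0.2]
grip_width: 0.995
grasp_force: 0.0
```

```bash
python3 -m crank '[[[8.5,0.1,-0.1,-3,0,0,0],[8.5,0,0,-3,0,0,0],[8.5,0,0,-2,0,0,0],[8.5,0,0,-1.2,0,0,0],[8.5,0,0,0,0,0,0],[3.5,0,0,0,0,0,0],[3.5,0,0,0,0,0,0],[3.5,0,0,0,0,0,0],[3.5,0,0,0,0,0,0],[3.5,0,0,0,0,0,0],[3.5,0,0,0,0,0,0],[3.5,0,0,0,0,0,0]]]' 90
```

```text
clock: 21.38
position: [0.3892, 0.2619, 0.0397]
ee_rot: [0.958, 0.288, 0.001, -0.0]
ft_force: [-1.2, 0.0, 8.0]
grip_width: 0.515
grasp_force: 91.7
```

```bash
python3 -m crank '[[[3.5,0,0,2,0,0,0],[3.5,0,0,4,0,0,0],[3.5,0,0,4,0,0,0],[3.5,0.8,-2.83,2,0,0,0],[3.5,1.6,-5.67,0,0,0,-7.95],[3.5,1.6,-5.67,0,0,0,-7.95],[3.5,1.6,-5.67,0,0,0,-7.95],[3.5,1.6,-5.67,0,0,0,-7.95],[3.5,1.6,-5.67,0,0,0,0],[3.5,1.6,-5.67,0,0,0,0],[3.5,1.6,-5.67,0,0,0,0],[3.5,1.6,-5.67,0,0,0,0],[3.5,1.6,-5.67,0,0,0,0],[3.5,1.6,-5.67,0,0,0,0],[3.5,0.8,-2.83,0,0,0,0],[3.5,0,0,0,0,0,0]]]' 90; python3 - <<'E'
from h import *
o=manip.get_obs(); q=o['ee_rot']; print(o['position'],np.degrees(2*np.arctan2(q[1],q[0])))
E
```

```text
clock: 23.38
position: [0.5637, -0.3649, 0.1578]
ee_rot: [1.0, 0.013, -0.001, -0.0]
ft_force: [0.1, 0.1, -2.0]
grip_width: 0.512
grasp_force: 91.8
[ 0.56370621 -0.36485967  0.15777284] 1.4533086035897202
```

```bash
python3 -m crank '[[[3.5,0.2,0,-4,0,0,0],[3.5,0,0,-3,0,0,0],[3.5,0,0,-2,0,0,0],[3.5,0,0,-0.8,0,0,0],[3.5,0,0,-0.4,0,0,0],[3.5,0,0,0,0,0,0]]]' 90; python3 - <<'E'
from h import *
p,d=eyes.camera('side'); a=p[240:390,260:460,::-1]
cv2.imwrite('pics/s4.png',cv2.resize(a,(720,540)))
E
```

```text
clock: 24.12
position: [0.5669, -0.3623, 0.0576]
ee_rot: [1.0, 0.015, 0.0, 0.0]
ft_force: [-0.4, 1.1, -1.0]
grip_width: 0.512
grasp_force: 91.9
```

View pics/s4.png

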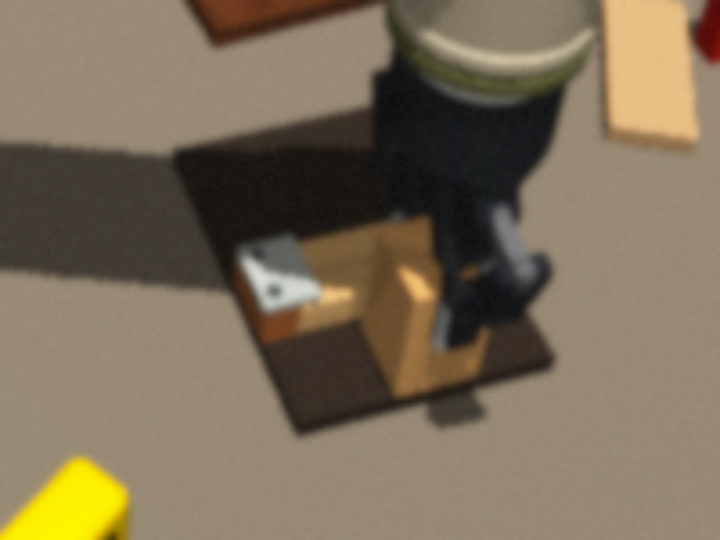

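The block hangs just above the base at crop (420,310), in front of the packer and centred between the lips. The fingers are well above both. I start pushing to +y.

```bash
python3 -m crank '[[[3.5,-0.05,0.4,-0.15,0,0,0],[3.5,-0.02,0.4,0,0,0,0],[3.5,-0.02,0.4,0,0,0,0],[3.5,-0.02,0.4,0,0,0,0],[3.5,-0.02,0.4,0,0,0,0],[3.5,-0.01,0.4,0,0,0,0]]]' 90
```

```text
clock: 24.92
position: [0.5653, -0.3397, 0.0559]
ee_rot: [1.0, 0.014, 0.001, 0.001]
ft_force: [1.7, -5.9, -1.9]
grip_width: 0.511
grasp_force: 91.9
```

```bash
python3 -m crank '[[[3.5,-0.01,0.4,0,0,0,0],[3.5,-0.01,0.4,0,0,0,0],[3.5,-0.01,0.4,0,0,0,0],[3.5,-0.01,0.4,0,0,0,0],[3.5,-0.01,0.4,0,0,0,0],[3.5,-0.01,0.4,0,0,0,0],[3.5,-0.01,0.4,0,0,0,0],[3.5,-0.01,0.4,0,0,0,0],[3.5,-0.01,0.3,0,0,0,0],[3.5,0,0,0,0,0,0]]]' 90; python3 - <<'E'
from h import *
p,d=eyes.camera('side'); a=p[240:390,260:460,::-1]
cv2.imwrite('pics/s5.png',cv2.resize(a,(720,540)))
E
```

```text
clock: 26.18
position: [0.5643, -0.3026, 0.0553]
ee_rot: [1.0, 0.015, -0.0, -0.0]
ft_force: [0.2, -0.2, -2.6]
grip_width: 0.514
grasp_force: 92.2
```

View pics/s5.png

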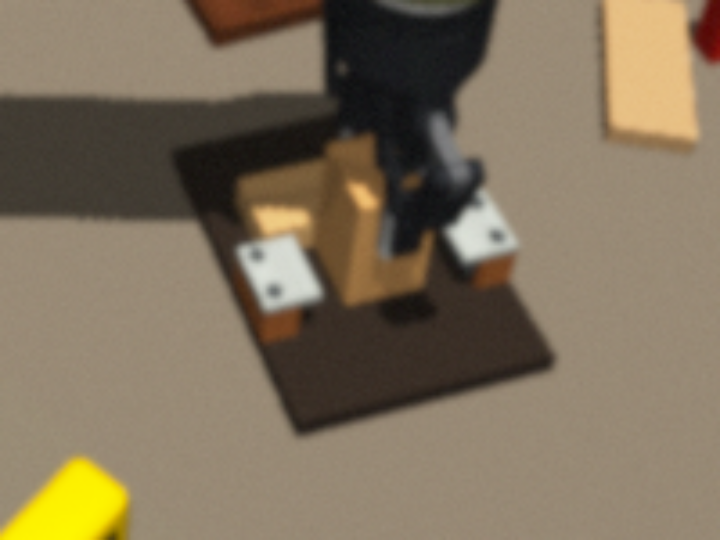

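The packer lies clear of the lips at crop (280,200), on the base and square to it. I back off, lift, and take the block to the long tray.

```bash
python3 -m crank '[[[3.5,0,-0.5,0,0,0,0],[3.5,0,-0.5,1,0,0,0],[3.5,0,0,4,0,0,0],[3.5,0,0,4,0,0,0],[3.5,0.1,2.83,2,0,0,0],[3.5,0.19,5.66,0,0,0,-3.3],[3.5,0.19,5.66,0,0,0,-3.3],[3.5,0.19,5.66,0,0,0,0],[3.5,0.19,5.66,0,0,0,0],[3.5,0.19,5.66,0,0,0,0],[3.5,0.19,5.66,0,0,0,0],[3.5,0.19,5.66,0,0,0,0],[3.5,0.19,5.66,0,0,0,0],[3.5,0.19,5.66,0,0,0,0],[3.5,0.19,5.66,0,0,0,0],[3.5,0.19,5.66,0,0,0,0],[3.5,0.1,2.83,0,0,0,0],[3.5,0,0,0,0,0,0]]]' 90
```

```text
clock: 28.48
position: [0.586, 0.3689, 0.1657]
ee_rot: [0.999, -0.041, -0.0, -0.001]
ft_force: [-0.3, -0.1, -1.5]
grip_width: 0.515
grasp_force: 92.3
```

```bash
python3 -m crank '[[[3.5,0,0,-4,0,0,0],[3.5,0,0,-4,0,0,0],[3.5,0,0,-2.5,0,0,0],[3.5,0,0,-0.8,0,0,0],[3.5,0,0,-0.3,0,0,0],[3.5,0,0,0,0,0,0]]]' 90
```

```text
clock: 29.22
position: [0.5878, 0.3661, 0.0506]
ee_rot: [0.999, -0.043, 0.001, -0.0]
ft_force: [-0.1, -0.7, -1.8]
grip_width: 0.517
grasp_force: 92.4
```

```bash
python3 -m crank '[[[3.5,0,0,-0.2,0,0,0],[3.5,0,0,-0.1,0,0,0],[3.5,0,0,-0.1,0,0,0],[3.5,0,0,0,0,0,0]]]' 90
```

```text
clock: 29.72
position: [0.5872, 0.3661, 0.0459]
ee_rot: [0.999, -0.043, 0.0, 0.0]
ft_force: [-1.9, -1.4, 4.6]
grip_width: 0.518
grasp_force: 92.9
```

```bash
python3 -m crank '[[[5,0,0,0,0,0,0],[6,0,0,0,0,0,0],[6,0,0,0,0,0,0],[6,0,0,1,0,0,0],[6,0,0,4,0,0,0],[8.5,0,0,4,0,0,0],[8.5,0,-2.83,2,0,0,0],[8.5,-0.19,-5.66,0,0,0,3.3],[8.5,-0.19,-5.66,0,0,0,3.3],[8.5,-0.19,-5.66,0,0,0,0],[8.5,-0.19,-5.66,0,0,0,0],[8.5,-0.19,-5.66,0,0,0,0],[8.5,-0.19,-5.66,0,0,0,0],[8.5,-0.19,-5.66,0,0,0,0],[8.5,0,0,0,0,0,0]]]' 40; python3 - <<'E'
from h import *
p,d=eyes.camera('top'); cv2.imwrite('pics/t6.png',p[:,:,::-1]); W=cloud('top',d)
V=cloud('side')
for S,n,b,lo,hi in [(W,'pack',(335,140,435,225),28,37),(V,'packS',(300,255,420,360),29,37),(W,'block',(95,140,215,205),80,95),(W,'tall',(230,110,325,205),74,90),(W,'short',(140,140,180,205),44,60),(W,'knob',(165,140,215,205),35,55)]:
    print(n,*rect(S,b,lo,hi))
E
```

```text
clock: 31.6
position: [0.5736, -0.0645, 0.1558]
ee_rot: [1.0, 0.01, 0.0, 0.001]
ft_force: [0.3, 1.6, -0.5]
grip_width: 0.994
grasp_force: 0.0
pack 3 [ 606.2 -319.3] [0. 5.] 3.0 mean [ 606.2 -319.3   36.7] zmax 36.9
packS 830 [ 560.4 -260.5] [100.3  42.9] 1.6 mean [ 559.1 -262.3   34.5] zmax 37.0
block 387 [588.4 364.1] [46.6 44.9] 83.7 mean [587.7 363.1  86.1] zmax 91.0
tall 219 [618.4  39. ] [38.  37.8] 86.7 mean [617.9  38.1  80.9] zmax 85.1
short 218 [580.6 289.5] [38.1 37. ] 46.8 mean [580.  288.3  50.7] zmax 55.7
knob 154 [573.5 215.2] [32.  31.5] 1.3 mean [571.9 214.   43.5] zmax 50.9
```

View pics/t6.png

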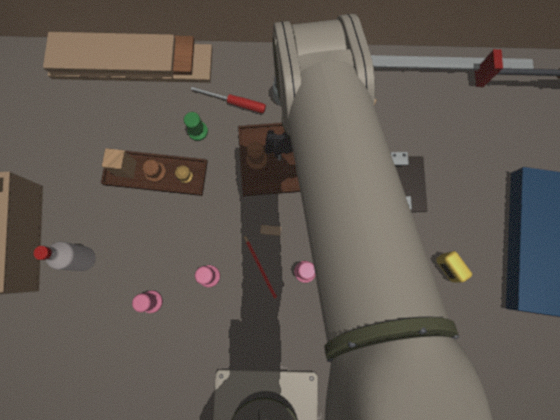

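The block (115,158), short foot (152,168) and knob (183,173) stand in the long tray. The tall foot (257,155) stands in the square tray. Top heights of 86, 51, 44 and 81 mm mean all are upright on the floors. Now the packer.

```bash
python3 -m crank '[[[8.5,-0.15,-2.4,0,0,0,0.4],[8.5,-0.3,-4.9,0,0,0,0],[8.5,-0.3,-4.9,0,0,0,0],[8.5,-0.3,-4.9,0,0,0,0],[8.5,-0.15,-2.4,-2,0,0,0],[8.5,0,0,-4,0,0,0],[8.5,0,0,-2,0,0,0],[8.5,0,0,0,0,0,0],[8.5,0,0,0,0,0,0]]]' 40
```

```text
clock: 32.83
position: [0.5629, -0.2527, 0.0766]
ee_rot: [1.0, 0.019, 0.001, 0.0]
ft_force: [1.0, 0.2, 0.5]
grip_width: 0.999
grasp_force: 0.0
```

```bash
python3 -m crank '[[[8.5,-0.1,-0.78,-2,0,0,-0.5],[8.5,0,0,-2,0,0,0],[8.5,0,0,-1.4,0,0,0],[8.5,0,0,-0.6,0,0,0],[8.5,0,0,0,0,0,0],[8.5,0,0,0,0,0,0]]]' 40; python3 -m crank '[[[3,0,0,0,0,0,0],[3,0,0,0,0,0,0],[3,0,0,0,0,0,0],[3,0,0,0,0,0,0],[3,0,0,0,0,0,0],[3,0,0,0,0,0,0]]]' 50
```

```text
clock: 33.58
position: [0.5613, -0.2613, 0.0159]
ee_rot: [1.0, 0.014, 0.0, 0.0]
ft_force: [-0.1, -0.3, 0.9]
grip_width: 0.999
grasp_force: 0.0
clock: 34.33
position: [0.5611, -0.2614, 0.0158]
ee_rot: [1.0, 0.014, 0.0, 0.0]
ft_force: [-0.7, 0.4, 6.0]
grip_width: 0.455
grasp_force: 52.0
```

```bash
python3 -m crank '[[[3,0,0,1,0,0,0],[3,0,0,3,0,0,0],[3,0,0,4,0,0,0],[3,0,0,1.5,0,0,0],[3,0.66,2.2,0,0,0,2.2],[3,1.33,4.44,0,0,0,2.2],[3,1.33,4.44,0,0,0,0],[3,1.33,4.44,0,0,0,0],[3,1.33,4.44,0,0,0,0],[3,0.66,2.23,0,0,0,0],[3,0,0,-3,0,0,0],[3,0,0,-3,0,0,0],[3,0,0,-1.5,0,0,0],[3,0,0,0,0,0,0],[3,0,0,0,0,0,0]]]' 50; python3 - <<'E'
from h import *
p,d=eyes.camera('side'); a=p[150:270,270:430,::-1]
cv2.imwrite('pics/s7.png',cv2.resize(a,(720,540)))
E
```

```text
clock: 36.2
position: [0.6278, -0.039, 0.0363]
ee_rot: [0.999, 0.052, 0.001, -0.0]
ft_force: [-0.1, -0.1, -0.0]
grip_width: 0.457
grasp_force: 51.3
```

View pics/s7.png

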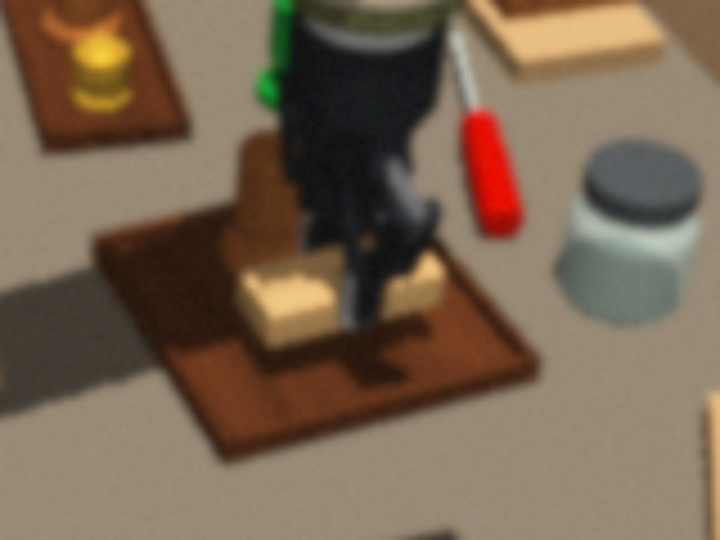

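The packer, at crop (340,295), is held level above the square tray, clear of the tall foot at (265,200). I lower it.

```bash
python3 -m crank '[[[3,0,0,-1.2,0,0,0],[3,0,0,-0.8,0,0,0],[3,0,0,-0.3,0,0,0],[3,0,0,-0.2,0,0,0],[3,0,0,0,0,0,0]]]' 50
```

```text
clock: 36.88
position: [0.6273, -0.0393, 0.0104]
ee_rot: [0.999, 0.052, 0.0, 0.0]
ft_force: [0.8, -0.2, -0.5]
grip_width: 0.454
grasp_force: 51.3
```

```bash
python3 -m crank '[[[3,0,0,-0.1,0,0,0],[3,0,0,0,0,0,0]]]' 50; python3 -m crank '[[[5,0,0,0,0,0,0],[5.8,0,0,0,0,0,0],[5.8,0,0,0,0,0,0],[5.8,0,0,1,0,0,0],[5.8,0,0,3,0,0,0],[5.8,0,0,4,0,0,0],[8.5,0,0,4,0,0,0],[8.5,-3,-4,0,0,0,0],[8.5,-3,-4,0,0,0,0],[8.5,-3,-4,0,0,0,0],[8.5,-3,-4,0,0,0,0],[8.5,-3,-4,0,0,0,0],[8.5,0,-4,0,0,0,0],[8.5,0,0,0,0,0,0],[8.5,0,0,0,0,0,0]]]' 40; python3 - <<'E'
from h import *
p,d=eyes.camera('side'); W=cloud('side',d)
cv2.imwrite('pics/s8.png',p[:,:,::-1])
print(rect(W,(280,180,395,255),23,32)); print(manip.get_obs()['ft_force'])
E
```

```text
clock: 37.12
position: [0.6274, -0.0393, 0.0098]
ee_rot: [0.999, 0.052, 0.0, 0.0]
ft_force: [-1.2, -0.1, 2.3]
grip_width: 0.455
grasp_force: 51.7
clock: 39.0
position: [0.4776, -0.2785, 0.1298]
ee_rot: [0.999, 0.052, 0.0, -0.0]
ft_force: [0.6, -0.1, 0.5]
grip_width: 0.998
grasp_force: 0.0
(260, array([642.9, -39.3]), array([69. , 42.8]), 5.3, 'mean', array([649.9, -42.9,  28.5], dtype=float32), 'zmax', np.float32(31.8))
[-0.17449606  0.36145646 -0.33653635]
```

View pics/s8.png

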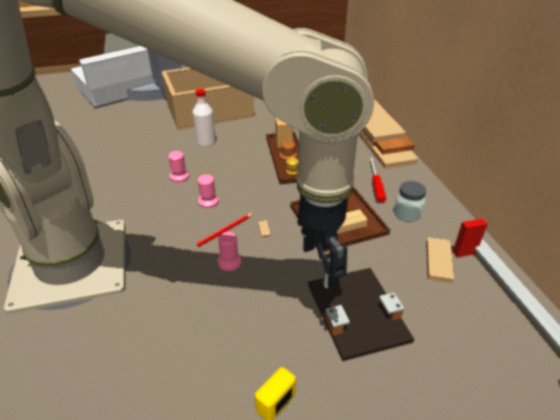

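The packer lies flat in the square tray at (350,222), with its top at 28 mm. The block (284,135), short foot (289,150) and knob (292,166) stand in the long tray. I check the tall foot from the top camera and hand in.

```bash
python3 - <<'E'
from h import *
W=cloud('top'); r=rect(W,(230,110,325,205),74,90); print(r)
if abs(r[1][0]-618)<6 and abs(r[1][1]-39)<6 and min(r[2])>34: print(job.hand_in())
E
```

```text
(219, array([618.6,  39.1]), array([38. , 37.9]), 88.5, 'mean', array([617.9,  38.4,  80.8], dtype=float32), 'zmax', np.float32(85.1))
the job is handed in; nothing more can be done
None
```

Both kits are made up and the job is handed in at about 39 s on the clock: the packer was knocked clear of the lips with the block, all five pieces sit on their tray floors in the right position, and the gripper is empty and clear.

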